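Build the spacer stack for the lid press

TASK

Make up the lid press's spacer stack: thread the three loose aluminium spacer rings onto the upright arbor of the spacer stand one after another, the widest and thickest first, then the middle one, and the smallest and thinnest on top. Lower each ring right down the arbor until it lies flat, without letting it drop down the arbor, and let go of it before you fetch the next. Leave everything else on the table where it is.

Things in the scene. Friction and masses are not known exactly. Their poses are not given: they have to be found in the camera images.
- ring_wide: the widest and thickest of three plain aluminium spacer rings (flat-faced, same both ways up): outer diameter 64 mm, 20 mm thick, bore 23 mm. Lies flat and loose on the table at the start; grasp across the outside. Origin at the centre of its underside, z along the bore
- wide_center (a point): centre of that ring (on its bore axis, 10 mm above its underside)
- ring_middle: the middle-sized of three plain aluminium spacer rings (flat-faced, same both ways up): outer diameter 54 mm, 15 mm thick, bore 23 mm. Lies flat and loose on the table at the start; grasp across the outside. Origin at the centre of its underside, z along the bore
- middle_center (a point): centre of that ring (on its bore axis, 7.5 mm above its underside)
- ring_small: the smallest and thinnest of three plain aluminium spacer rings (flat-faced, same both ways up): outer diameter 44 mm, 10 mm thick, bore 23 mm. Lies flat and loose on the table at the start; grasp across the outside. Origin at the centre of its underside, z along the bore
- small_center (a point): centre of that ring (on its bore axis, 5 mm above its underside)
- stand: spacer stand, fixed to the table: grey round flange 90 mm across and 10 mm thick, on it a round dark seat 40 mm in diameter up to 35 mm above the table, and out of this a vertical steel arbor 20 mm in diameter, straight for 46 mm and then a 6 mm tapered nose (10 mm across at the tip), tip 87 mm above the table. Rings rest on the seat and stick out all round over it, so there is room for fingertips beside and below it. Origin at the centre of the flange's underside, z up
- seat (a point): centre of the seat's top face, on the arbor's axis, 35 mm above the table; the lowest ring's underside rests at this height
- nose (a point): tip of the arbor, 52 mm above the seat
- hex_key: black hex key 84 mm long, 5 mm thick, lying flat; bystander, origin under its middle
- marker: black marker 132 mm long, 16 mm thick, lying; bystander, origin under its middle
- tub: open pink tub, 96 mm across, 55 mm high; bystander, origin at the centre of its underside
- cup: steel cup, 72 mm across, 82 mm high; bystander, origin at the centre of its underside
- lid: pink tub lid lying open side up, 98 mm across, 16 mm high; bystander, origin at the centre of its underside
Mind the look-alikes: they are no part of the job. Leave any yellow look-alike of the ring_wide alone.

How it is judged:
By the outcome, as a careful person would: the job done as asked, in the order asked, and still so for the second after the job is handed in, with the robot touching nothing.
It also fails if it takes over 72 s, if anything falls off the work surface, if the arm or the gripper's body presses on something with over 40 N, if the wrist force passes 120 N, or if a joint passes its speed limit or range.

ROBOT

A 7-joint arm with a two-finger parallel gripper is mounted at the origin on a cart in front of the work surface, level with it; the furniture and walls round the work are solid. World frame = base frame: x ahead of the robot, y to its left, z up, the work surface at z = 0. Lengths are in m, angles in rad, forces in N, time in s.
With the tool pointing down it reaches from about 0.35 to 0.9 m from the base axis. Payload 7.2 kg.
Tool frame: the origin (TCP) lies midway between the tips of the shut fingers; the grasp point (between the pads) lies 19 mm behind it; z points along the fingers, y is the line along which they close (so a half turn about z gives the same grasp; the last joint's range is limited). The gripper opens to 88 mm and grips with 3 to 60 N. Pads are 20 mm wide; open, the fingers measure 115 mm over their backs; the gripper's body (75 mm by 178 mm) begins 61 mm behind the grasp point.
Start: joints at [1.089, 0.411, -0.013, 1.596, 0.006, 1.134, -0.082], TCP at [0.251, -0.572, 0.223] pointing down, gripper open.
Joint ranges: [-2.95, 2.95], [-0.29, 1.99], [-1.47, 1.44], [0.14, 2.54], [-1.03, 4.17], [0.13, 1.85], [-2.86, 2.86]. Speed limits (rad/s): [2.39, 2.39, 3.01, 3.01, 3.14, 3.14, 3.14].

INTERFACE

Orientations are given as [roll, pitch, yaw] about the fixed x, y, z axes, in that order (R = Rz(yaw) Ry(pitch) Rx(roll)).
In Python, from workcell import arm gives the robot as it stands. The module is installed in compiled form; this text tells all that it offers.
- The arm moves only by the tool send_rows, never from a script. Its argument "commands" is a list of rows, each an object with "linear": the shift along the world's x, y, z scaled (see below), a list of three; "delta_rot": the turn, a rotation vector about the world's x, y, z scaled (see below), a list of three; "jaw": the finger opening in mm, from 0 to 87.8. A call has 1 to 20 rows; each row shifts and turns the commanded pose from where the row before left it; what a row does not reach is not made up. The controller multiplies each number of a shift by 10 cm and each number of a turn by 180 degrees. A row lasts 1/10 s, in which the tool goes at most 50 mm and 8.59 degrees, less where a joint would pass 70% of its speed; a pose out of reach is approached as far as the arm can. A call with a number of a shift or a turn outside -1 to 1 is refused whole. A call with a gripper value outside its range is refused whole. The fingers move at their own pace and stop on an object; "squeeze" is the grip in N (left out, the last holds). Time passes only in rows, so rows that do not move let the fingers close. It gives the time, the measured TCP pose, the force, the opening and the grip force at its end, in the units of the state.
- arm.get_state(): the state, without advancing time (a new reading comes with each control period).
- arm.camera(name): name is "side" or "top"; returns (picture, depth): 384x512x3 uint8, red, green, blue; 384x512 float32, m along the optical axis (not along the pixel's ray), 0 where there is no reading.
- arm.camera_model(name): a dict with "camera_matrix" (3x3 intrinsics, pixels), "rvec" (rotation vector, rad) and "tvec" (3), from world to camera coordinates, as OpenCV has them. Camera axes: x right, y down, z forward; pixel columns grow to the right and rows downward; lengths in m; the calibration is good to about 2 mm. A picture is of the moment at which its call begins. camera_model takes no time and is no camera call.
- arm.job_done(): hands the job in; it is judged then, once.
Trained networks look in the newest picture that a camera, given by its name, has taken for a name from the list of things; names that differ only in an ending like _2 or _b are one class to them, and where a whole thing is asked for, a point or a joint stands for the part that bears it (a point fixed in the world has none). Each returns a list of dicts, best first, with "conf" (0 to 1); they miss things now and then, are a little off and sometimes report something else, mostly with a low value. They report only what shows in the picture. A call takes as long as a camera call. They do not tell look-alikes from the thing itself.
- arm.find_in(camera, query): "box" ([left, top, right, bottom] in pixels, round what is visible of it).
- arm.outline_of(camera, query): "pixels" (384x512 bool, what is visible of it) and "box" ([left, top, right, bottom] in pixels, round what is visible of it).
The state is a dict: "time_s": time; "joint_pos": joint angles; "joint_velocities": joint speeds; "joint_efforts": joint torques, N m; "eef_pos": TCP position; "ee_rot": TCP orientation; "wrist_force": force on the tool from outside, world axes, zero at the start; "ft_torque": the same for the moment, N m; "grip_width": finger opening in m; "grip_force": force on a finger pad.
Only numpy, scipy, OpenCV 4.12 (cv2) and the standard library are available. Lean on these libraries where they do the work, as an engineer would, in place of code of your own. Each camera call takes 0.05 s, during which the arm holds its last target. There are 200 camera calls.

## Working session

There is one attempt and no reset: what is moved stays moved. The work goes in short steps, Python scripts to look and compute and a tool call to move; the robot and the scene stay as the last step left them, time stands still between calls to the robot, and variables do not carry over. Pictures are saved under pics/ and viewed, at most 10 in all, crops included, and the job is handed in when it is done.

Besides the shell and the picture viewer there is one more tool, called as name(argument=value, ...) on one line, values as JSON. send_rows: Moves the arm, as the interface text tells. Shifts and turns lie within -1 to 1; 1 stands for 10 cm of shift or 180 degrees of turn. Its arguments: {"type":"object","properties":{"commands":{"type":"array","items":{"type":"object","properties":{"linear":{"type":"array","items":{"type":"number"}},"delta_rot":{"type":"array","items":{"type":"number"}},"jaw":{"type":"number"}}}},"squeeze":{"type":"number"}},"required":["commands"]}

```bash
mkdir -p pics; cat > h.py <<'E'
import numpy as np, cv2
from workcell import arm
def cam(n):
    m=arm.camera_model(n); K=np.array(m["camera_matrix"],float); R=cv2.Rodrigues(np.array(m["rvec"],float))[0]; t=np.array(m["tvec"],float).ravel(); return K,R,t
def cloud(n,d):
    K,R,t=cam(n); v,u=np.indices(d.shape); p=np.stack([(u-K[0,2])/K[0,0]*d,(v-K[1,2])/K[1,1]*d,d],-1); return (p-t)@R
def onplane(n,uv,z):
    K,R,t=cam(n); c=-R.T@t; r=R.T@np.linalg.inv(K)@np.array([uv[0],uv[1],1.]); return c+r*(z-c[2])/r[2]
E
python3 - <<'E'
from h import *
ims=[]
for n in("top","side"):
    im,d=arm.camera(n); np.save(n+".npy",d); cv2.imwrite(f"pics/{n}0.png",cv2.resize(im[:,:,::-1],(800,600)))
    P=cloud(n,d); K,R,t=cam(n); print(n,-R.T@t,K[0,0])
    for q in("ring_wide","ring_middle","ring_small","stand","hex_key","marker","tub","cup","lid"):
        for o in arm.outline_of(n,q)[:4]:
            m=o["pixels"]&(d>0); p=P[m]
            if len(p)<5: continue
            top=np.percentile(p[:,2],90); s=p[p[:,2]>top-.006]
            lo,hi=np.percentile(s[:,:2],2,axis=0),np.percentile(s[:,:2],98,axis=0)
            print(q,round(o["conf"],2),np.round(o["box"]),"ztop",round(top,3),"mid",np.round((lo+hi)/2,3),"sz",np.round(hi-lo,3),im[o["pixels"]].mean(0).round())
s=arm.get_state();print(s)
E
```

```text
top [ 0.35583935 -0.03172122  0.99286417] 352.63017908114807
ring_wide 0.95 [332. 253. 357. 280.] ztop 0.023 mid [ 0.263 -0.254] sz [0.056 0.058] [228. 223. 102.]
ring_wide 0.63 [259. 168. 280. 192.] ztop 0.021 mid [ 0.506 -0.059] sz [0.056 0.055] [228. 227. 225.]
ring_middle 0.56 [140. 172. 158. 186.] ztop 0.016 mid [0.521 0.285] sz [0.049 0.048] [207. 205. 203.]
stand 0.62 [281. 168. 302. 173.] ztop 0.006 mid [ 0.536 -0.126] sz [0.02  0.047] [79. 79. 79.]
stand 0.61 [316. 161. 351. 195.] ztop 0.037 mid [ 0.516 -0.24 ] sz [0.035 0.033] [137. 138. 140.]
marker 0.81 [251. 201. 258. 249.] ztop 0.016 mid [ 0.382 -0.009] sz [0.115 0.022] [117. 118. 114.]
marker 0.23 [317. 163. 353. 197.] ztop 0.038 mid [ 0.515 -0.24 ] sz [0.031 0.033] [137. 138. 140.]
tub 0.69 [288. 217. 327. 250.] ztop 0.047 mid [ 0.363 -0.154] sz [0.089 0.089] [189.  76.  80.]
tub 0.66 [138. 172. 157. 189.] ztop 0.016 mid [0.521 0.285] sz [0.049 0.048] [204. 203. 201.]
cup 0.87 [299. 113. 330. 142.] ztop 0.079 mid [ 0.65  -0.184] sz [0.069 0.067] [159. 154. 148.]
lid 0.81 [362. 209. 400. 244.] ztop 0.011 mid [ 0.373 -0
[... 1294 characters left out ...]
, 'joint_pos': array([ 1.08880429,  0.41105557, -0.01269025,  1.59617688,  0.00558593,
        1.13429164, -0.08221002]), 'joint_velocities': array([ 0.00072291,  0.00015707,  0.00059687, -0.00177086,  0.00180482,
       -0.0018684 , -0.00119579]), 'joint_efforts': array([-5.61245770e-05, -5.87753141e+01,  6.40979894e-01, -2.91384012e+01,
       -5.35550143e-02,  1.04185825e-02,  3.45320291e-05]), 'eef_pos': array([ 0.25130119, -0.57227581,  0.22269072]), 'ee_rot': array([ 3.14148962e+00, -1.67338631e-05,  4.13776354e-01]), 'wrist_force': array([0.59039789, 0.53113025, 0.12700251]), 'ft_torque': array([0.00115049, 0.04954965, 0.01036101]), 'grip_force': 0.0, 'grip_width': 0.0875052276322703}
```

View pics/top0.png

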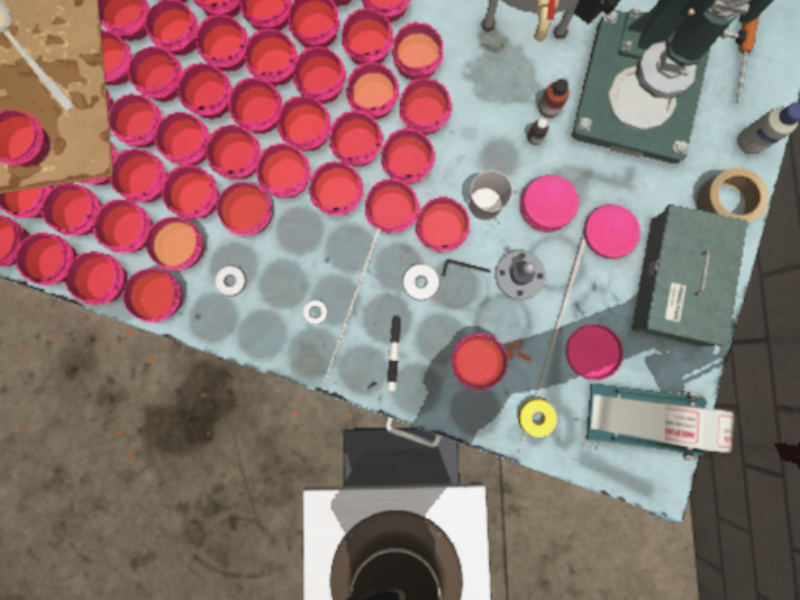

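View pics/side0.png

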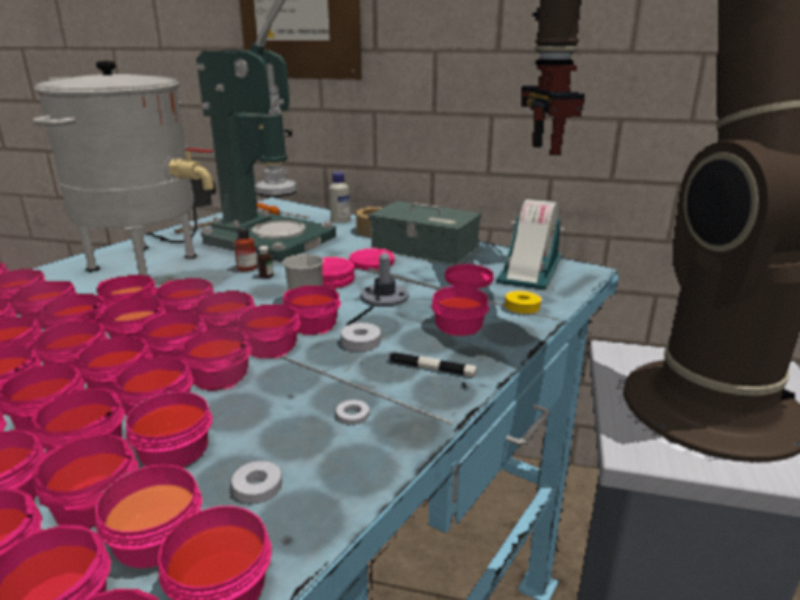

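Top view (800 px scale) shows the wide ring at (421,281), middle at (230,280), small at (315,312), stand at (521,272) and the yellow look-alike at (538,418). I'll refine these with pixel-on-plane fits from both cameras.

```bash
cat >> h.py <<'E'
def ringfit(n,im,xy,z,r,key=None):
    """refine centre of the circle radius r at height z: maximise mean |radial gradient| over the projected circle"""
    from scipy.optimize import minimize
    g=cv2.GaussianBlur(cv2.cvtColor(im,cv2.COLOR_RGB2GRAY).astype(np.float32),(0,0),.7)
    K,R,t=cam(n); a=np.linspace(0,2*np.pi,180,endpoint=False)
    def samp(c,rr):
        p=np.stack([c[0]+rr*np.cos(a),c[1]+rr*np.sin(a),np.full_like(a,z)],1)@R.T+t; q=p@K.T; q=(q[:,:2]/q[:,2:]).astype(np.float32)
        return cv2.remap(g,q[:,0][None],q[:,1][None],cv2.INTER_CUBIC)[0]
    f=lambda c:-abs(np.mean(np.clip(samp(c,r-.002)-samp(c,r+.002),-60,60)))
    best=min(((f((xy[0]+i,xy[1]+j)),xy[0]+i,xy[1]+j) for i in np.arange(-.012,.0121,.001) for j in np.arange(-.012,.0121,.001)))
    o=minimize(f,best[1:],method="Nelder-Mead",options=dict(initial_simplex=[best[1:],(best[1]+.001,best[2]),(best[1],best[2]+.001)]))
    return np.round(o.x,4),round(-o.fun,1)
E
python3 - <<'E'
from h import *
T=[("wide",(.508,-.057),.020,.032),("mid",(.522,.288),.015,.027),("small",(.461,.137),.010,.022),("wideBore",(.508,-.057),.020,.0115),("midB",(.522,.288),.015,.0115),("smB",(.461,.137),.010,.0115),("flange",(.518,-.235),.010,.045),("seat",(.518,-.235),.035,.020),("sh",(.518,-.235),.081,.010)]
ro=[]
for n in("top","side"):
    im,d=arm.camera(n)
    for k,c,z,r in T: print(n,k,*ringfit(n,im,c,z,r))
    K,R,t=cam(n); q=K@(R@np.array([.518,-.235,.04])+t); u,v=(q[:2]/q[2]).astype(int)
    ro.append(cv2.resize(im[v-30:v+30,u-30:u+30,::-1],(390,390),interpolation=cv2.INTER_NEAREST)); print(n,u-30,v-30)
cv2.imwrite("pics/st.png",np.hstack(ro))
E
```

```text
top wide [ 0.5084 -0.0594] 49.3
top mid [0.5219 0.2863] 45.9
top small [0.4605 0.1332] 40.6
top wideBore [ 0.508  -0.0594] 51.6
top midB [0.5217 0.2865] 55.7
top smB [0.4601 0.1329] 52.7
top flange [ 0.5171 -0.236 ] 18.6
top seat [ 0.5137 -0.2338] 32.4
top sh [ 0.5297 -0.224 ] 21.0
top 303 143
side wide [ 0.5107 -0.0598] 32.4
side mid [0.5247 0.2873] 44.5
side small [0.4635 0.133 ] 44.2
side wideBore [ 0.5116 -0.0597] 36.4
side midB [0.5242 0.287 ] 55.2
side smB [0.463  0.1329] 48.2
side flange [ 0.5168 -0.2223] 19.3
side seat [ 0.5159 -0.2259] 23.0
side sh [ 0.5041 -0.2204] 11.6
side 215 148
```

View pics/st.png

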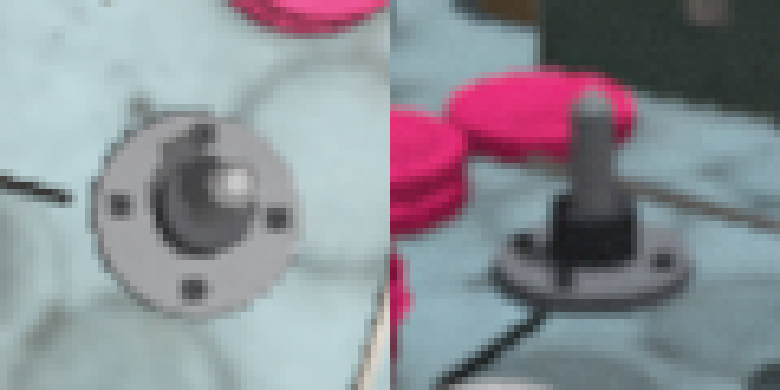

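Crop (6.5×): left, flange bolt holes centred at about (199.5,211); right, hole pair centred at about (593,252) with nose tip at (593,92) and arbor mid-column 592. I'll turn these into positions.

```bash
python3 - <<'E'
from h import *
f=lambda n,x,y,ox,oy,z: print(n,z,onplane(n,(x/6.5-.5+ox,y/6.5-.5+oy),z).round(4))
f("top",199.5,211,303,143,.010)
f("top",236,182,303,143,.087)
f("side",203,252.5,215,148,.010)
f("side",203,92,215,148,.087)
im,d=arm.camera("top")
print(ringfit("top",im,(.5155,-.237),.010,.045),ringfit("side",arm.camera("side")[0],(.5155,-.237),.010,.045))
E
```

```text
top 0.01 [ 0.5177 -0.24    0.01  ]
top 0.087 [ 0.5163 -0.2389  0.087 ]
side 0.01 [ 0.521  -0.2441  0.01  ]
side 0.087 [ 0.5204 -0.2448  0.087 ]
(array([ 0.5169, -0.2361]), np.float64(18.6)) (array([ 0.517 , -0.2227]), np.float64(19.3))
```

send_rows(commands=[{"linear": [0.26, 0.51, 0], "delta_rot": [0, 0, 0.0368], "jaw": 78}, {"linear": [0.26, 0.51, 0], "delta_rot": [0, 0, 0.0368], "jaw": 78}, {"linear": [0.26, 0.51, 0], "delta_rot": [0, 0, 0.0368], "jaw": 78}, {"linear": [0.26, 0.51, 0], "delta_rot": [0, 0, 0.0368], "jaw": 78}, {"linear": [0.26, 0.51, 0], "delta_rot": [0, 0, 0.0368], "jaw": 78}, {"linear": [0.26, 0.51, 0], "delta_rot": [0, 0, 0.0368], "jaw": 78}, {"linear": [0.26, 0.51, 0], "delta_rot": [0, 0, 0.0368], "jaw": 78}, {"linear": [0.26, 0.51, 0], "delta_rot": [0, 0, 0.0368], "jaw": 78}, {"linear": [0.26, 0.51, 0], "delta_rot": [0, 0, 0.0368], "jaw": 78}, {"linear": [0.24, 0.54, 0], "delta_rot": [0, 0, 0.0368], "jaw": 78}, {"linear": [0, 0, -0.4], "delta_rot": [0, 0, 0], "jaw": 78}, {"linear": [0, 0, -0.4], "delta_rot": [0, 0, 0], "jaw": 78}, {"linear": [0, 0, -0.4], "delta_rot": [0, 0, 0], "jaw": 78}, {"linear": [0, 0, 0], "delta_rot": [0, 0, 0], "jaw": 78}, {"linear": [0, 0, 0], "delta_rot": [0, 0, 0], "jaw": 78}], squeeze=20)

```text
time_s: 2.7
eef_pos: [0.476, -0.1255, 0.1031]
ee_rot: [-3.141, -0.001, 1.57]
wrist_force: [0.8, -0.7, 0.7]
grip_width: 0.078
grip_force: 0.0
```

send_rows(commands=[{"linear": [0.17, 0.33, 0], "delta_rot": [0, 0, 0], "jaw": 78}, {"linear": [0.17, 0.33, 0], "delta_rot": [0, 0, 0], "jaw": 78}, {"linear": [0, 0, -0.25], "delta_rot": [0, 0, 0], "jaw": 78}, {"linear": [0, 0, -0.25], "delta_rot": [0, 0, 0], "jaw": 78}, {"linear": [0, 0, 0], "delta_rot": [0, 0, 0], "jaw": 78}, {"linear": [0, 0, 0], "delta_rot": [0, 0, 0], "jaw": 78}])

```text
time_s: 3.3
eef_pos: [0.5111, -0.0599, 0.0546]
ee_rot: [3.14, 0.0, 1.569]
wrist_force: [-0.3, -1.0, -0.0]
grip_width: 0.0781
grip_force: 0.0
```

send_rows(commands=[{"linear": [-0.01, 0, -0.2], "delta_rot": [0, 0, 0], "jaw": 78}, {"linear": [0, 0, -0.2], "delta_rot": [0, 0, 0], "jaw": 78}, {"linear": [0, 0, -0.11], "delta_rot": [0, 0, 0], "jaw": 78}, {"linear": [0, 0, 0], "delta_rot": [0, 0, 0], "jaw": 78}, {"linear": [0, 0, 0], "delta_rot": [0, 0, 0], "jaw": 60}, {"linear": [0, 0, 0], "delta_rot": [0, 0, 0], "jaw": 60}, {"linear": [0, 0, 0], "delta_rot": [0, 0, 0], "jaw": 60}, {"linear": [0, 0, 0], "delta_rot": [0, 0, 0], "jaw": 60}, {"linear": [0, 0, 0], "delta_rot": [0, 0, 0], "jaw": 60}, {"linear": [0, 0, 0], "delta_rot": [0, 0, 0], "jaw": 60}], squeeze=25)

```text
time_s: 4.3
eef_pos: [0.5098, -0.0597, 0.0028]
ee_rot: [3.14, 0.0, 1.57]
wrist_force: [-0.6, -0.4, 7.6]
grip_width: 0.0645
grip_force: 25.0
```

send_rows(commands=[{"linear": [0, 0, 0.2], "delta_rot": [0, 0, 0], "jaw": 60}, {"linear": [0, 0, 0.3], "delta_rot": [0, 0, 0], "jaw": 60}, {"linear": [0, 0, 0.3], "delta_rot": [0, 0, 0], "jaw": 60}, {"linear": [0, 0, 0.3], "delta_rot": [0, 0, 0], "jaw": 60}, {"linear": [0.02, -0.3, 0], "delta_rot": [0, 0, 0], "jaw": 60}, {"linear": [0.02, -0.3, 0], "delta_rot": [0, 0, 0], "jaw": 60}, {"linear": [0.02, -0.3, 0], "delta_rot": [0, 0, 0], "jaw": 60}, {"linear": [0.02, -0.3, 0], "delta_rot": [0, 0, 0], "jaw": 60}, {"linear": [0.01, -0.3, 0], "delta_rot": [0, 0, 0], "jaw": 60}, {"linear": [0, -0.3, 0], "delta_rot": [0, 0, 0], "jaw": 60}, {"linear": [0, 0, 0], "delta_rot": [0, 0, 0], "jaw": 60}, {"linear": [0, 0, 0], "delta_rot": [0, 0, 0], "jaw": 60}, {"linear": [0, 0, 0], "delta_rot": [0, 0, 0], "jaw": 60}])

```text
time_s: 5.6
eef_pos: [0.518, -0.2383, 0.1117]
ee_rot: [-3.142, -0.001, 1.571]
wrist_force: [-0.3, 0.6, -2.2]
grip_width: 0.0643
grip_force: 25.0
```

```bash
python3 - <<'E'
from h import *
s=arm.get_state(); p=s["eef_pos"]; print(p,s["wrist_force"],s["grip_width"])
ro=[]
for n in("top","side"):
    im,d=arm.camera(n)
    print(n,ringfit(n,im,p[:2],p[2]+.017,.032),ringfit(n,im,p[:2],p[2]+.017,.0115),ringfit(n,im,p[:2],p[2]-.003,.032))
    K,R,t=cam(n); q=K@(R@np.array([.518,-.24,.1])+t); u,v=(q[:2]/q[2]).astype(int)
    ro.append(cv2.resize(im[v-30:v+30,u-30:u+30,::-1],(390,390),interpolation=cv2.INTER_NEAREST)); print(n,u-30,v-30)
cv2.imwrite("pics/h1.png",np.hstack(ro))
E
```

```text
[ 0.51803271 -0.23833994  0.11170245] [-0.30579899  0.57692502 -2.21359482] 0.06426435921602774
top (array([ 0.5169, -0.2381]), np.float64(18.9)) (array([ 0.5169, -0.2354]), np.float64(18.5)) (array([ 0.5209, -0.2422]), np.float64(19.2))
top 310 138
side (array([ 0.5211, -0.2377]), np.float64(19.1)) (array([ 0.5023, -0.2505]), np.float64(11.7)) (array([ 0.514 , -0.2334]), np.float64(3.9))
side 216 127
```

View pics/h1.png

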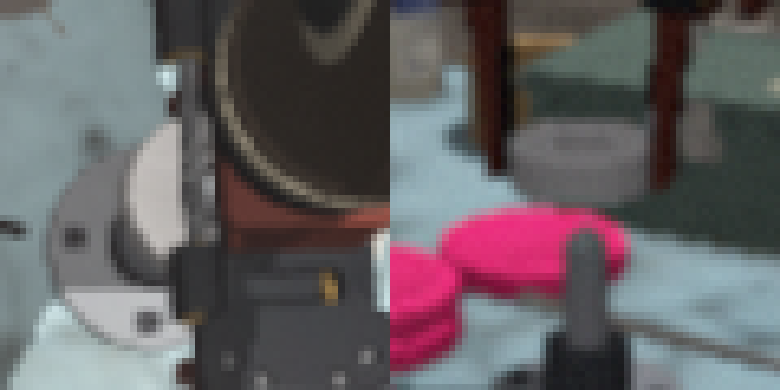

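Left: the ring (158,190) is mostly hidden under the gripper. Right: the ring spans 510–650 at row 160, above the arbor at column 586, nose row 235. Fits put the ring on the TCP within 1 mm, and the arbor at (0.518, -0.2395). Descending gently while watching the force.

send_rows(commands=[{"linear": [0, -0.01, -0.08], "delta_rot": [0, 0, 0], "jaw": 60}, {"linear": [0, 0, -0.08], "delta_rot": [0, 0, 0], "jaw": 60}, {"linear": [0, 0, -0.05], "delta_rot": [0, 0, 0], "jaw": 60}, {"linear": [0, 0, -0.04], "delta_rot": [0, 0, 0], "jaw": 60}, {"linear": [0, 0, -0.04], "delta_rot": [0, 0, 0], "jaw": 60}, {"linear": [0, 0, 0], "delta_rot": [0, 0, 0], "jaw": 60}, {"linear": [0, 0, 0], "delta_rot": [0, 0, 0], "jaw": 60}])

```text
time_s: 6.4
eef_pos: [0.518, -0.2407, 0.0826]
ee_rot: [-3.142, -0.0, 1.57]
wrist_force: [-0.0, -0.4, -1.9]
grip_width: 0.064
grip_force: 25.0
```

send_rows(commands=[{"linear": [0, 0.005, -0.05], "delta_rot": [0, 0, 0], "jaw": 60}, {"linear": [0, 0, -0.05], "delta_rot": [0, 0, 0], "jaw": 60}, {"linear": [0, 0, 0], "delta_rot": [0, 0, 0], "jaw": 60}])

```text
time_s: 6.7
eef_pos: [0.5175, -0.24, 0.0718]
ee_rot: [-3.14, -0.0, 1.57]
wrist_force: [-0.5, 0.2, -2.0]
grip_width: 0.0643
grip_force: 25.0
```

send_rows(commands=[{"linear": [0, 0, -0.06], "delta_rot": [0, 0, 0], "jaw": 60}, {"linear": [0, 0, -0.06], "delta_rot": [0, 0, 0], "jaw": 60}, {"linear": [0, 0, -0.06], "delta_rot": [0, 0, 0], "jaw": 60}, {"linear": [0, 0, -0.06], "delta_rot": [0, 0, 0], "jaw": 60}, {"linear": [0, 0, 0], "delta_rot": [0, 0, 0], "jaw": 60}, {"linear": [0, 0, 0], "delta_rot": [0, 0, 0], "jaw": 60}])

```text
time_s: 7.3
eef_pos: [0.5179, -0.2401, 0.0484]
ee_rot: [-3.141, -0.0, 1.57]
wrist_force: [0.2, 0.4, -2.3]
grip_width: 0.0646
grip_force: 25.0
```

Now the last 10 mm to the seat, in small steps.

send_rows(commands=[{"linear": [0, 0, -0.04], "delta_rot": [0, 0, 0], "jaw": 60}, {"linear": [0, 0, -0.03], "delta_rot": [0, 0, 0], "jaw": 60}, {"linear": [0, 0, -0.02], "delta_rot": [0, 0, 0], "jaw": 60}, {"linear": [0, 0, -0.01], "delta_rot": [0, 0, 0], "jaw": 60}, {"linear": [0, 0, -0.005], "delta_rot": [0, 0, 0], "jaw": 60}, {"linear": [0, 0, 0], "delta_rot": [0, 0, 0], "jaw": 60}, {"linear": [0, 0, 0], "delta_rot": [0, 0, 0], "jaw": 60}])

```text
time_s: 8.0
eef_pos: [0.5181, -0.2402, 0.0382]
ee_rot: [3.141, 0.0, 1.57]
wrist_force: [-0.0, 0.2, -2.3]
grip_width: 0.0643
grip_force: 25.0
```

send_rows(commands=[{"linear": [0, 0, -0.01], "delta_rot": [0, 0, 0], "jaw": 60}, {"linear": [0, 0, 0], "delta_rot": [0, 0, 0], "jaw": 60}, {"linear": [0, 0, 0], "delta_rot": [0, 0, 0], "jaw": 60}])

```text
time_s: 8.3
eef_pos: [0.5182, -0.2403, 0.0378]
ee_rot: [3.141, 0.0, 1.57]
wrist_force: [-3.2, 1.6, 7.1]
grip_width: 0.0643
grip_force: 25.0
```

send_rows(commands=[{"linear": [0, 0, 0], "delta_rot": [0, 0, 0], "jaw": 76}, {"linear": [0, 0, 0], "delta_rot": [0, 0, 0], "jaw": 76}, {"linear": [0, 0, 0], "delta_rot": [0, 0, 0], "jaw": 76}, {"linear": [0, 0, 0], "delta_rot": [0, 0, 0], "jaw": 76}, {"linear": [0, 0, 0.2], "delta_rot": [0, 0, 0], "jaw": 76}, {"linear": [0, 0, 0.3], "delta_rot": [0, 0, 0], "jaw": 76}, {"linear": [0, 0, 0.3], "delta_rot": [0, 0, 0], "jaw": 76}, {"linear": [0, 0, 0.2], "delta_rot": [0, 0, 0], "jaw": 68}, {"linear": [0, 0.35, 0], "delta_rot": [0, 0, 0], "jaw": 68}, {"linear": [0, 0.35, 0], "delta_rot": [0, 0, 0], "jaw": 68}, {"linear": [0, 0.35, 0], "delta_rot": [0, 0, 0], "jaw": 68}, {"linear": [0, 0.35, 0], "delta_rot": [0, 0, 0], "jaw": 68}, {"linear": [0, 0.35, 0], "delta_rot": [0, 0, 0], "jaw": 68}, {"linear": [0, 0.35, 0], "delta_rot": [0, 0, 0], "jaw": 68}, {"linear": [0, 0.35, 0], "delta_rot": [0, 0, 0], "jaw": 68}, {"linear": [0, 0.35, 0], "delta_rot": [0, 0, 0], "jaw": 68}, {"linear": [0, 0.35, 0], "delta_rot": [0, 0, 0], "jaw": 68}, {"linear": [0, 0.35, 0], "delta_rot": [0, 0, 0], "jaw": 68}, {"linear": [0, 0.35, 0], "delta_rot": [0, 0, 0], "jaw": 68}, {"linear": [0, 0.35, 0], "delta_rot": [0, 0, 0], "jaw": 68}])

```text
time_s: 10.3
eef_pos: [0.5179, 0.1812, 0.1372]
ee_rot: [3.141, 0.0, 1.57]
wrist_force: [0.7, 0.2, -0.5]
grip_width: 0.0676
grip_force: 0.0
```

```bash
python3 - <<'E'
from h import *
print(arm.get_state()["eef_pos"])
ro=[]
for n in("top","side"):
    im,d=arm.camera(n)
    K,R,t=cam(n); print(n,ringfit(n,im,(.517,-.24),.055,.032))
    q=K@(R@np.array([.518,-.24,.05])+t); u,v=(q[:2]/q[2]).astype(int)
    ro.append(cv2.resize(im[v-30:v+30,u-30:u+30,::-1],(390,390),interpolation=cv2.INTER_NEAREST)); print(n,u-30,v-30)
    if n=="top": print(ringfit(n,im,(.5219,.2863),.015,.027))
cv2.imwrite("pics/h2.png",np.hstack(ro))
E
```

```text
[0.517857   0.18119106 0.13715424]
top (array([ 0.5174, -0.2383]), np.float64(42.2))
top 306 142
(array([0.5082, 0.2889]), np.float64(0.2))
side (array([ 0.5207, -0.241 ]), np.float64(23.1))
side 216 144
```

View pics/h2.png

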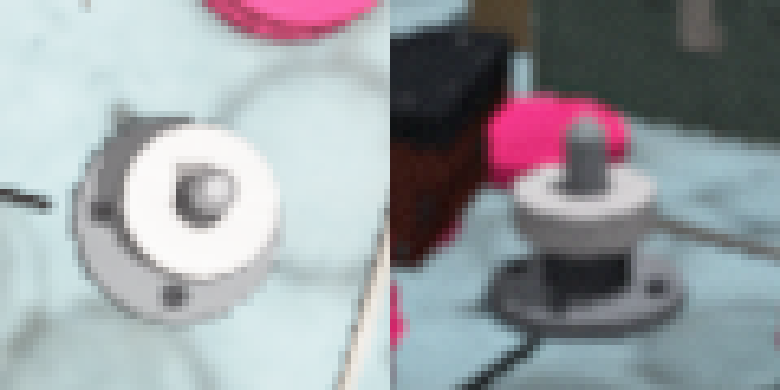

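Left: the wide ring is centred at (202,195) round the arbor. Right: it lies flat on the seat at (584,195), with the arbor standing through it. Next the middle ring.

send_rows(commands=[{"linear": [0.01, 0.26, 0], "delta_rot": [0, 0, 0], "jaw": 68}, {"linear": [0.01, 0.26, 0], "delta_rot": [0, 0, 0], "jaw": 68}, {"linear": [0.01, 0.26, 0], "delta_rot": [0, 0, 0], "jaw": 68}, {"linear": [0.01, 0.26, 0], "delta_rot": [0, 0, 0], "jaw": 68}, {"linear": [0, 0, -0.3], "delta_rot": [0, 0, 0], "jaw": 68}, {"linear": [0, 0, -0.3], "delta_rot": [0, 0, 0], "jaw": 68}, {"linear": [0, 0, -0.3], "delta_rot": [0, 0, 0], "jaw": 68}, {"linear": [0, 0, 0], "delta_rot": [0, 0, 0], "jaw": 68}, {"linear": [0, 0, 0], "delta_rot": [0, 0, 0], "jaw": 68}])

```text
time_s: 11.3
eef_pos: [0.522, 0.2834, 0.0473]
ee_rot: [-3.141, 0.0, 1.57]
wrist_force: [0.1, -0.1, 0.2]
grip_width: 0.0681
grip_force: 0.0
```

send_rows(commands=[{"linear": [0, 0.034, -0.1], "delta_rot": [0, 0, 0], "jaw": 68}, {"linear": [0, 0, -0.2], "delta_rot": [0, 0, 0], "jaw": 68}, {"linear": [0, 0, -0.14], "delta_rot": [0, 0, 0], "jaw": 68}, {"linear": [0, 0, 0], "delta_rot": [0, 0, 0], "jaw": 68}, {"linear": [0, 0, 0], "delta_rot": [0, 0, 0], "jaw": 50}, {"linear": [0, 0, 0], "delta_rot": [0, 0, 0], "jaw": 50}, {"linear": [0, 0, 0], "delta_rot": [0, 0, 0], "jaw": 50}, {"linear": [0, 0, 0], "delta_rot": [0, 0, 0], "jaw": 50}, {"linear": [0, 0, 0], "delta_rot": [0, 0, 0], "jaw": 50}, {"linear": [0, 0, 0], "delta_rot": [0, 0, 0], "jaw": 50}])

```text
time_s: 12.3
eef_pos: [0.5226, 0.2876, 0.004]
ee_rot: [3.14, -0.001, 1.57]
wrist_force: [-0.6, 0.0, 6.2]
grip_width: 0.0523
grip_force: 25.0
```

send_rows(commands=[{"linear": [0, 0, 0.1], "delta_rot": [0, 0, 0], "jaw": 50}, {"linear": [0, 0, 0.2], "delta_rot": [0, 0, 0], "jaw": 50}, {"linear": [0, 0, 0.3], "delta_rot": [0, 0, 0], "jaw": 50}, {"linear": [0, 0, 0.3], "delta_rot": [0, 0, 0], "jaw": 50}, {"linear": [0, 0, 0.2], "delta_rot": [0, 0, 0], "jaw": 50}, {"linear": [0, 0, 0], "delta_rot": [0, 0, 0], "jaw": 50}, {"linear": [0, 0, 0], "delta_rot": [0, 0, 0], "jaw": 50}])

```text
time_s: 13.0
eef_pos: [0.5219, 0.2869, 0.1131]
ee_rot: [3.141, 0.0, 1.57]
wrist_force: [-0.1, 0.1, -1.0]
grip_width: 0.0525
grip_force: 25.0
```

```bash
python3 - <<'E'
from h import *
s=arm.get_state(); p=s["eef_pos"]; print(p,s["wrist_force"],s["grip_width"])
ro=[]
for n in("top","side"):
    im,d=arm.camera(n)
    for z,r in((.011,.027),(.011,.0115)): print(n,ringfit(n,im,p[:2],p[2]+z,r))
    K,R,t=cam(n); q=K@(R@(p+[0,0,.01])+t); u,v=(q[:2]/q[2]).astype(int)
    ro.append(cv2.resize(im[v-30:v+30,u-30:u+30,::-1],(390,390),interpolation=cv2.INTER_NEAREST)); print(n,u-30,v-30)
cv2.imwrite("pics/h3.png",np.hstack(ro))
E
```

```text
[0.52189302 0.28687164 0.11311311] [-0.13542496  0.14609078 -0.99559801] 0.052507488364946904
top (array([0.5215, 0.2853]), np.float64(23.4))
top (array([0.5362, 0.2784]), np.float64(27.9))
top 102 142
side (array([0.5232, 0.286 ]), np.float64(23.2))
side (array([0.509 , 0.2953]), np.float64(16.0))
side 128 221
```

View pics/h3.png

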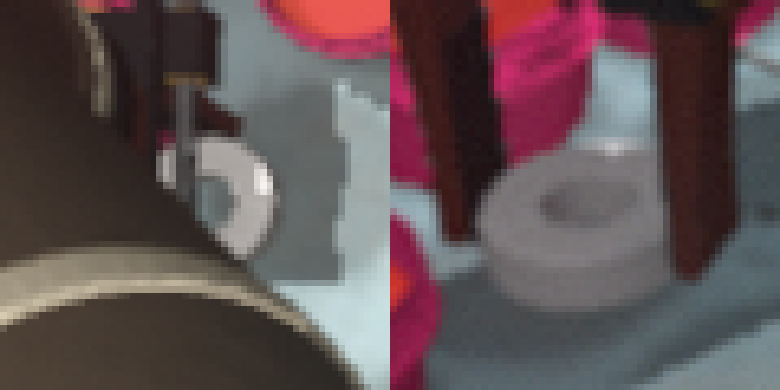

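Left: the ring is partly hidden at (225,195). Right: it is level between the fingers at (575,230), with centre about 1 mm to −y of the TCP. Moving it to the arbor.

send_rows(commands=[{"linear": [0, -0.2, 0], "delta_rot": [0, 0, 0], "jaw": 50}, {"linear": [-0.003, -0.33, 0], "delta_rot": [0, 0, 0], "jaw": 50}, {"linear": [-0.003, -0.33, 0], "delta_rot": [0, 0, 0], "jaw": 50}, {"linear": [-0.003, -0.33, 0], "delta_rot": [0, 0, 0], "jaw": 50}, {"linear": [-0.003, -0.33, 0], "delta_rot": [0, 0, 0], "jaw": 50}, {"linear": [-0.003, -0.33, 0], "delta_rot": [0, 0, 0], "jaw": 50}, {"linear": [-0.003, -0.33, 0], "delta_rot": [0, 0, 0], "jaw": 50}, {"linear": [-0.003, -0.33, 0], "delta_rot": [0, 0, 0], "jaw": 50}, {"linear": [-0.003, -0.33, 0], "delta_rot": [0, 0, 0], "jaw": 50}, {"linear": [-0.003, -0.33, 0], "delta_rot": [0, 0, 0], "jaw": 50}, {"linear": [-0.003, -0.33, 0], "delta_rot": [0, 0, 0], "jaw": 50}, {"linear": [-0.003, -0.33, 0], "delta_rot": [0, 0, 0], "jaw": 50}, {"linear": [-0.003, -0.33, 0], "delta_rot": [0, 0, 0], "jaw": 50}, {"linear": [-0.003, -0.33, 0], "delta_rot": [0, 0, 0], "jaw": 50}, {"linear": [0, -0.33, 0], "delta_rot": [0, 0, 0], "jaw": 50}, {"linear": [0, -0.33, 0], "delta_rot": [0, 0, 0], "jaw": 50}, {"linear": [0, -0.1, 0], "delta_rot": [0, 0, 0], "jaw": 50}, {"linear": [0, 0, 0], "delta_rot": [0, 0, 0], "jaw": 50}, {"linear": [0, 0, 0], "delta_rot": [0, 0, 0], "jaw": 50}])

```text
time_s: 15.0
eef_pos: [0.5178, -0.2361, 0.1123]
ee_rot: [-3.14, -0.002, 1.571]
wrist_force: [0.1, 0.2, -0.1]
grip_width: 0.0522
grip_force: 25.0
```

```bash
cat > m.py <<'E'
from h import *
import sys
r,h=float(sys.argv[1]),float(sys.argv[2])
s=arm.get_state(); p=s["eef_pos"]; print(p,s["wrist_force"],s["grip_width"])
for n in("top","side"):
    im,d=arm.camera(n); print(n,ringfit(n,im,p[:2],p[2]+h,r))
E
python3 m.py .027 .011
```

```text
[ 0.51782592 -0.23611375  0.11234681] [ 0.06035133  0.23335744 -0.06705188] 0.052187429398151686
top (array([ 0.5064, -0.2218]), np.float64(20.7))
side (array([ 0.5217, -0.2385]), np.float64(19.3))
```

send_rows(commands=[{"linear": [0, 0, 0], "delta_rot": [0, 0, 0], "jaw": 50}, {"linear": [0, 0, 0], "delta_rot": [0, 0, 0], "jaw": 50}])

```text
time_s: 15.3
eef_pos: [0.5183, -0.2368, 0.1133]
ee_rot: [3.141, -0.0, 1.571]
wrist_force: [-0.2, 0.6, -0.6]
grip_width: 0.0526
grip_force: 25.0
```

```bash
python3 m.py .027 .011
```

```text
[ 0.51834722 -0.2367652   0.11327236] [-0.17133238  0.63304812 -0.58635505] 0.052602775852497584
top (array([ 0.505 , -0.2403]), np.float64(13.9))
side (array([ 0.5211, -0.2379]), np.float64(19.6))
```

send_rows(commands=[{"linear": [0, -0.02, -0.08], "delta_rot": [0, 0, 0], "jaw": 50}, {"linear": [0, 0, -0.08], "delta_rot": [0, 0, 0], "jaw": 50}, {"linear": [0, 0, -0.05], "delta_rot": [0, 0, 0], "jaw": 50}, {"linear": [0, 0, -0.04], "delta_rot": [0, 0, 0], "jaw": 50}, {"linear": [0, 0, -0.04], "delta_rot": [0, 0, 0], "jaw": 50}, {"linear": [0, 0, 0], "delta_rot": [0, 0, 0], "jaw": 50}, {"linear": [0, 0, 0], "delta_rot": [0, 0, 0], "jaw": 50}])

```text
time_s: 16.1
eef_pos: [0.5181, -0.2397, 0.0841]
ee_rot: [-3.142, -0.0, 1.57]
wrist_force: [0.5, 0.2, 0.1]
grip_width: 0.0525
grip_force: 25.0
```

send_rows(commands=[{"linear": [0, 0, -0.04], "delta_rot": [0, 0, 0], "jaw": 50}, {"linear": [0, 0, -0.04], "delta_rot": [0, 0, 0], "jaw": 50}, {"linear": [0, 0, 0], "delta_rot": [0, 0, 0], "jaw": 50}])

```text
time_s: 16.4
eef_pos: [0.5177, -0.2397, 0.0755]
ee_rot: [-3.141, -0.0, 1.57]
wrist_force: [0.8, -0.8, -1.2]
grip_width: 0.0527
grip_force: 25.0
```

send_rows(commands=[{"linear": [0, 0, -0.04], "delta_rot": [0, 0, 0], "jaw": 50}, {"linear": [0, 0, -0.04], "delta_rot": [0, 0, 0], "jaw": 50}, {"linear": [0, 0, -0.04], "delta_rot": [0, 0, 0], "jaw": 50}, {"linear": [0, 0, -0.02], "delta_rot": [0, 0, 0], "jaw": 50}, {"linear": [0, 0, 0], "delta_rot": [0, 0, 0], "jaw": 50}, {"linear": [0, 0, 0], "delta_rot": [0, 0, 0], "jaw": 50}])

```text
time_s: 17.0
eef_pos: [0.5181, -0.2397, 0.0621]
ee_rot: [3.142, -0.0, 1.57]
wrist_force: [-0.9, -0.6, -0.5]
grip_width: 0.0526
grip_force: 25.0
```

send_rows(commands=[{"linear": [0, 0, -0.015], "delta_rot": [0, 0, 0], "jaw": 50}, {"linear": [0, 0, -0.01], "delta_rot": [0, 0, 0], "jaw": 50}, {"linear": [0, 0, -0.005], "delta_rot": [0, 0, 0], "jaw": 50}, {"linear": [0, 0, 0], "delta_rot": [0, 0, 0], "jaw": 50}, {"linear": [0, 0, 0], "delta_rot": [0, 0, 0], "jaw": 50}])

```text
time_s: 17.5
eef_pos: [0.5181, -0.2398, 0.0592]
ee_rot: [3.142, 0.0, 1.57]
wrist_force: [0.2, 0.4, -0.9]
grip_width: 0.0522
grip_force: 25.0
```

send_rows(commands=[{"linear": [0, 0, -0.008], "delta_rot": [0, 0, 0], "jaw": 50}, {"linear": [0, 0, 0], "delta_rot": [0, 0, 0], "jaw": 50}, {"linear": [0, 0, 0], "delta_rot": [0, 0, 0], "jaw": 50}])

```text
time_s: 17.8
eef_pos: [0.5182, -0.2398, 0.059]
ee_rot: [3.141, 0.0, 1.57]
wrist_force: [-2.0, 0.5, 6.0]
grip_width: 0.0521
grip_force: 25.0
```

send_rows(commands=[{"linear": [0, 0, 0], "delta_rot": [0, 0, 0], "jaw": 66}, {"linear": [0, 0, 0], "delta_rot": [0, 0, 0], "jaw": 66}, {"linear": [0, 0, 0], "delta_rot": [0, 0, 0], "jaw": 66}, {"linear": [0, 0, 0], "delta_rot": [0, 0, 0], "jaw": 66}, {"linear": [0, 0, 0.2], "delta_rot": [0, 0, 0], "jaw": 66}, {"linear": [0, 0, 0.3], "delta_rot": [0, 0, 0], "jaw": 66}, {"linear": [0, 0, 0.2], "delta_rot": [0, 0, 0], "jaw": 60}, {"linear": [-0.05, 0.33, 0], "delta_rot": [0, 0, 0], "jaw": 58}, {"linear": [-0.05, 0.33, 0], "delta_rot": [0, 0, 0], "jaw": 58}, {"linear": [-0.05, 0.33, 0], "delta_rot": [0, 0, 0], "jaw": 58}, {"linear": [-0.05, 0.33, 0], "delta_rot": [0, 0, 0], "jaw": 58}, {"linear": [-0.05, 0.33, 0], "delta_rot": [0, 0, 0], "jaw": 58}, {"linear": [-0.05, 0.33, 0], "delta_rot": [0, 0, 0], "jaw": 58}, {"linear": [-0.05, 0.33, 0], "delta_rot": [0, 0, 0], "jaw": 58}, {"linear": [-0.05, 0.33, 0], "delta_rot": [0, 0, 0], "jaw": 58}, {"linear": [-0.05, 0.33, 0], "delta_rot": [0, 0, 0], "jaw": 58}, {"linear": [-0.05, 0.33, 0], "delta_rot": [0, 0, 0], "jaw": 58}, {"linear": [-0.07, 0.33, 0], "delta_rot": [0, 0, 0], "jaw": 58}, {"linear": [0, 0, 0], "delta_rot": [0, 0, 0], "jaw": 58}, {"linear": [0, 0, 0], "delta_rot": [0, 0, 0], "jaw": 58}])

```text
time_s: 19.8
eef_pos: [0.4609, 0.1238, 0.1284]
ee_rot: [3.142, 0.0, 1.572]
wrist_force: [0.4, -1.4, -0.4]
grip_width: 0.0578
grip_force: 0.0
```

```bash
python3 - <<'E'
from h import *
print(arm.get_state()["eef_pos"])
ro=[]
for n in("top","side"):
    im,d=arm.camera(n)
    K,R,t=cam(n); print(n,ringfit(n,im,(.517,-.24),.070,.027),ringfit(n,im,(.517,-.24),.055,.032),ringfit(n,im,(.461,.133),.010,.022))
    q=K@(R@np.array([.518,-.24,.05])+t); u,v=(q[:2]/q[2]).astype(int)
    ro.append(cv2.resize(im[v-30:v+30,u-30:u+30,::-1],(390,390),interpolation=cv2.INTER_NEAREST)); print(n,u-30,v-30)
cv2.imwrite("pics/h4.png",np.hstack(ro))
E
```

```text
[0.46094648 0.12375176 0.12835762]
top (array([ 0.514 , -0.2299]), np.float64(28.6)) (array([ 0.5166, -0.2385]), np.float64(39.4)) (array([0.4472, 0.1253]), np.float64(13.6))
top 306 142
side (array([ 0.5124, -0.2617]), np.float64(10.8)) (array([ 0.5289, -0.245 ]), np.float64(17.3)) (array([0.4633, 0.134 ]), np.float64(19.5))
side 216 144
```

View pics/h4.png

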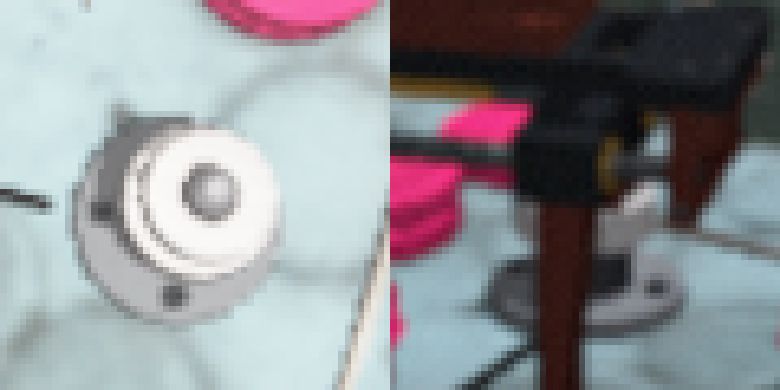

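Left: the middle ring at (208,192) sits on the wide one, round the arbor; the side view is blocked by the gripper. Next the small ring.

send_rows(commands=[{"linear": [0, 0.095, -0.2], "delta_rot": [0, 0, 0], "jaw": 58}, {"linear": [0, 0, -0.3], "delta_rot": [0, 0, 0], "jaw": 58}, {"linear": [0, 0, -0.3], "delta_rot": [0, 0, 0], "jaw": 58}, {"linear": [0, 0, -0.2], "delta_rot": [0, 0, 0], "jaw": 58}, {"linear": [0, 0, 0], "delta_rot": [0, 0, 0], "jaw": 58}, {"linear": [0, 0, 0], "delta_rot": [0, 0, 0], "jaw": 58}])

```text
time_s: 20.5
eef_pos: [0.4613, 0.132, 0.0285]
ee_rot: [-3.141, 0.0, 1.569]
wrist_force: [-0.0, -0.8, 0.4]
grip_width: 0.0578
grip_force: 0.0
```

send_rows(commands=[{"linear": [0, 0.008, -0.15], "delta_rot": [0, 0, 0], "jaw": 58}, {"linear": [0, 0, -0.105], "delta_rot": [0, 0, 0], "jaw": 58}, {"linear": [0, 0, 0], "delta_rot": [0, 0, 0], "jaw": 58}, {"linear": [0, 0, 0], "delta_rot": [0, 0, 0], "jaw": 58}, {"linear": [0, 0, 0], "delta_rot": [0, 0, 0], "jaw": 40}, {"linear": [0, 0, 0], "delta_rot": [0, 0, 0], "jaw": 40}, {"linear": [0, 0, 0], "delta_rot": [0, 0, 0], "jaw": 40}, {"linear": [0, 0, 0], "delta_rot": [0, 0, 0], "jaw": 40}, {"linear": [0, 0, 0], "delta_rot": [0, 0, 0], "jaw": 40}, {"linear": [0, 0, 0], "delta_rot": [0, 0, 0], "jaw": 40}])

```text
time_s: 21.5
eef_pos: [0.4614, 0.1336, 0.0033]
ee_rot: [3.141, -0.0, 1.57]
wrist_force: [-1.1, -0.4, 5.9]
grip_width: 0.0425
grip_force: 25.0
```

send_rows(commands=[{"linear": [0, 0, 0.1], "delta_rot": [0, 0, 0], "jaw": 40}, {"linear": [0, 0, 0.3], "delta_rot": [0, 0, 0], "jaw": 40}, {"linear": [0, 0, 0.4], "delta_rot": [0, 0, 0], "jaw": 40}, {"linear": [0, 0, 0.3], "delta_rot": [0, 0, 0], "jaw": 40}, {"linear": [0.02, -0.2, 0], "delta_rot": [0, 0, 0], "jaw": 40}, {"linear": [0.05, -0.32, 0], "delta_rot": [0, 0, 0], "jaw": 40}, {"linear": [0.05, -0.32, 0], "delta_rot": [0, 0, 0], "jaw": 40}, {"linear": [0.05, -0.32, 0], "delta_rot": [0, 0, 0], "jaw": 40}, {"linear": [0.05, -0.32, 0], "delta_rot": [0, 0, 0], "jaw": 40}, {"linear": [0.05, -0.32, 0], "delta_rot": [0, 0, 0], "jaw": 40}, {"linear": [0.05, -0.32, 0], "delta_rot": [0, 0, 0], "jaw": 40}, {"linear": [0.05, -0.32, 0], "delta_rot": [0, 0, 0], "jaw": 40}, {"linear": [0.05, -0.32, 0], "delta_rot": [0, 0, 0], "jaw": 40}, {"linear": [0.05, -0.32, 0], "delta_rot": [0, 0, 0], "jaw": 40}, {"linear": [0.05, -0.32, 0], "delta_rot": [0, 0, 0], "jaw": 40}, {"linear": [0.05, -0.33, 0], "delta_rot": [0, 0, 0], "jaw": 40}, {"linear": [0, 0, 0], "delta_rot": [0, 0, 0], "jaw": 40}, {"linear": [0, 0, 0], "delta_rot": [0, 0, 0], "jaw": 40}, {"linear": [0, 0, 0], "delta_rot": [0, 0, 0], "jaw": 40}, {"linear": [0, 0, 0], "delta_rot": [0, 0, 0], "jaw": 40}])

```text
time_s: 23.5
eef_pos: [0.5182, -0.2379, 0.1131]
ee_rot: [3.141, -0.0, 1.572]
wrist_force: [1.1, 0.5, -0.2]
grip_width: 0.0425
grip_force: 25.0
```

```bash
python3 m.py .022 .0067
```

```text
[ 0.5181943  -0.23794445  0.11311266] [ 1.129424    0.47837227 -0.18014207] 0.042458890315337845
top (array([ 0.51  , -0.2448]), np.float64(15.5))
side (array([ 0.5214, -0.2396]), np.float64(19.2))
```

send_rows(commands=[{"linear": [0, -0.01, -0.08], "delta_rot": [0, 0, 0], "jaw": 40}, {"linear": [0, 0, -0.08], "delta_rot": [0, 0, 0], "jaw": 40}, {"linear": [0, 0, -0.05], "delta_rot": [0, 0, 0], "jaw": 40}, {"linear": [0, 0, -0.04], "delta_rot": [0, 0, 0], "jaw": 40}, {"linear": [0, 0, -0.04], "delta_rot": [0, 0, 0], "jaw": 40}, {"linear": [0, 0, 0], "delta_rot": [0, 0, 0], "jaw": 40}, {"linear": [0, 0, 0], "delta_rot": [0, 0, 0], "jaw": 40}])

```text
time_s: 24.3
eef_pos: [0.5182, -0.2404, 0.0838]
ee_rot: [3.142, -0.0, 1.57]
wrist_force: [0.5, -0.0, -0.8]
grip_width: 0.0426
grip_force: 25.0
```

send_rows(commands=[{"linear": [0, 0.003, -0.04], "delta_rot": [0, 0, 0], "jaw": 40}, {"linear": [0, 0, -0.03], "delta_rot": [0, 0, 0], "jaw": 40}, {"linear": [0, 0, -0.02], "delta_rot": [0, 0, 0], "jaw": 40}, {"linear": [0, 0, -0.01], "delta_rot": [0, 0, 0], "jaw": 40}, {"linear": [0, 0, 0], "delta_rot": [0, 0, 0], "jaw": 40}, {"linear": [0, 0, 0], "delta_rot": [0, 0, 0], "jaw": 40}])

```text
time_s: 24.9
eef_pos: [0.5181, -0.2402, 0.0739]
ee_rot: [3.141, 0.0, 1.57]
wrist_force: [0.5, -0.1, 0.4]
grip_width: 0.0425
grip_force: 25.0
```

send_rows(commands=[{"linear": [0, 0, -0.007], "delta_rot": [0, 0, 0], "jaw": 40}, {"linear": [0, 0, -0.005], "delta_rot": [0, 0, 0], "jaw": 40}, {"linear": [0, 0, 0], "delta_rot": [0, 0, 0], "jaw": 40}, {"linear": [0, 0, 0], "delta_rot": [0, 0, 0], "jaw": 40}])

```text
time_s: 25.3
eef_pos: [0.5183, -0.2402, 0.0734]
ee_rot: [3.141, 0.0, 1.57]
wrist_force: [-2.0, 1.2, 5.7]
grip_width: 0.0427
grip_force: 25.0
```

Seated. Release, retreat upward, and move aside for a final look.

send_rows(commands=[{"linear": [0, 0, 0], "delta_rot": [0, 0, 0], "jaw": 58}, {"linear": [0, 0, 0], "delta_rot": [0, 0, 0], "jaw": 58}, {"linear": [0, 0, 0], "delta_rot": [0, 0, 0], "jaw": 58}, {"linear": [0, 0, 0], "delta_rot": [0, 0, 0], "jaw": 58}, {"linear": [0, 0, 0.2], "delta_rot": [0, 0, 0], "jaw": 58}, {"linear": [0, 0, 0.3], "delta_rot": [0, 0, 0], "jaw": 58}, {"linear": [0, 0, 0.3], "delta_rot": [0, 0, 0], "jaw": 58}, {"linear": [0, 0, 0.3], "delta_rot": [0, 0, 0], "jaw": 58}, {"linear": [-0.2, 0.3, 0], "delta_rot": [0, 0, 0], "jaw": 58}, {"linear": [-0.2, 0.3, 0], "delta_rot": [0, 0, 0], "jaw": 58}, {"linear": [-0.2, 0.3, 0], "delta_rot": [0, 0, 0], "jaw": 58}, {"linear": [-0.1, 0.3, 0], "delta_rot": [0, 0, 0], "jaw": 58}, {"linear": [0, 0.3, 0], "delta_rot": [0, 0, 0], "jaw": 58}, {"linear": [0, 0.3, 0], "delta_rot": [0, 0, 0], "jaw": 58}, {"linear": [0, 0.3, 0], "delta_rot": [0, 0, 0], "jaw": 58}, {"linear": [0, 0.3, 0], "delta_rot": [0, 0, 0], "jaw": 58}, {"linear": [0, 0.3, 0], "delta_rot": [0, 0, 0], "jaw": 58}, {"linear": [0, 0, 0], "delta_rot": [0, 0, 0], "jaw": 58}, {"linear": [0, 0, 0], "delta_rot": [0, 0, 0], "jaw": 58}])

```text
time_s: 27.2
eef_pos: [0.448, 0.0301, 0.1826]
ee_rot: [3.142, 0.0, 1.572]
wrist_force: [-0.3, -0.7, -0.1]
grip_width: 0.0582
grip_force: 0.0
```

```bash
python3 - <<'E'
from h import *
s=arm.get_state();print(s["eef_pos"],s["grip_width"])
ro=[]
for n in("top","side"):
    im,d=arm.camera(n)
    K,R,t=cam(n); q=K@(R@np.array([.518,-.24,.05])+t); u,v=(q[:2]/q[2]).astype(int)
    ro.append(cv2.resize(im[v-30:v+30,u-30:u+30,::-1],(390,390),interpolation=cv2.INTER_NEAREST))
cv2.imwrite("pics/h5.png",np.hstack(ro))
E
```

```text
[0.44803248 0.0300838  0.18263984] 0.058187725054976706
```

View pics/h5.png

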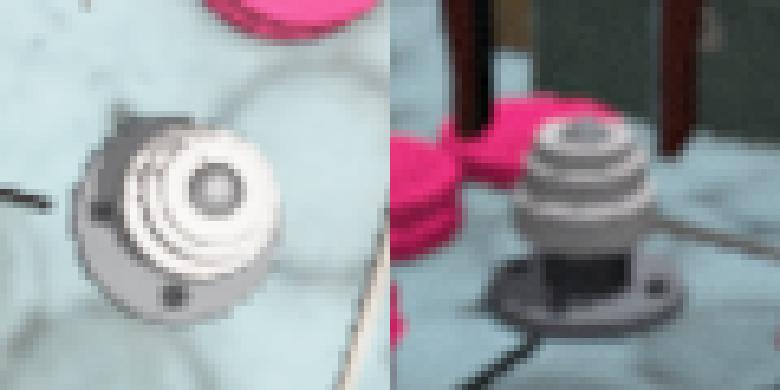

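All three rings are stacked flat on the arbor: concentric at (212,190) in the left crop, and wide, middle, small upward at column 583 in the right crop. The gripper is clear, so I'm handing in.

```bash
python3 -c "
from workcell import arm
print(arm.job_done())"
```

```text
the job is handed in; nothing more can be done
None
```

The three rings are threaded on the arbor and lie flat, with the wide one at the bottom, then the middle, then the small on top; each was lowered and released in turn, no other object was handled, and the job was handed in at about 27 s.

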